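Sort the wooden spoons and bag clips into their trays

TASK

Sort the handful left on the worktop: both dark wooden spoons go in the white tray and both blue bag clips in the light-brown wooden tray. In its tray each lies flat on the floor and lengthwise along the tray, the two side by side and not one on the other. Leave the red pencil and the scissors where they are.

Things in the scene. Friction and masses are not known exactly. Their poses are not given: they have to be found in the camera images.
- spoon1 (a point): one of two alike small dark-brown wooden spoons (tea or coffee scoops), 130 long (own x), about 30 g, lying flat on the worktop with the hollow up. The point is half-way along, in the handle's middle line and half-way up it (5.5 above the underside). There the handle is straight, 13 wide and 11 high: grip it across that. The round bowl, 38 across and 14 high, has its centre 45 towards +x; the handle ends 66 towards -x in a round knob 16 across. z is up.
- spoon2 (a point): one of two alike small dark-brown wooden spoons (tea or coffee scoops), 130 long (own x), about 30 g, lying flat on the worktop with the hollow up. The point is half-way along, in the handle's middle line and half-way up it (5.5 above the underside). There the handle is straight, 13 wide and 11 high: grip it across that. The round bowl, 38 across and 14 high, has its centre 45 towards +x; the handle ends 66 towards -x in a round knob 16 across. z is up.
- clip1 (a point): one of two alike blue plastic bag clips (a straight bar with a hinge barrel at one end), 120 long (own x), 16 wide, 14 high, about 25 g, lying flat on the worktop. The point is its centre, half-way up (7 above its underside). x lies along the clip, z is up. Grip it across its 16 width.
- clip2 (a point): one of two alike blue plastic bag clips (a straight bar with a hinge barrel at one end), 120 long (own x), 16 wide, 14 high, about 25 g, lying flat on the worktop. The point is its centre, half-way up (7 above its underside). x lies along the clip, z is up. Grip it across its 16 width.
- spoon_tray_in (a point): white plastic fixed open tray, 175 long (own x) by 160 wide (own y) by 22 high; walls and floor 5 thick, so inside it is 165 by 150 and 17 deep. The point is the centre of its inner floor, 5 above the worktop; x along its length, roughly away from the robot, z up. It starts empty and stands to the left or to the right of the handful.
- clip_tray_in (a point): light-brown wooden fixed open tray, 175 long (own x) by 160 wide (own y) by 22 high; walls and floor 5 thick, so inside it is 165 by 150 and 17 deep. The point is the centre of its inner floor, 5 above the worktop; x along its length, roughly away from the robot, z up. It starts empty and stands to the left or to the right of the handful.
- pencil: red pencil, 142 long (own y) and 7 thick, loose on the worktop in the middle of the handful; origin under its centre. It is neither spoon nor clip and stays where it is.
- scissors: red-handled scissors, 199 long (own y), 87 wide, 9 high, loose on the worktop behind the handful; origin under their centre. They stay where they are.

How it is judged (in metres and radians):
At the end, for the whole second after the job is handed in: Both wooden spoons lie in the white tray and both bag clips in the wooden tray, at rest: each centre within 40 mm (along) and 68 mm (across) of the tray's centre and less than 13 mm above its inner floor (so not on top of another), level to 0.13 rad and along the tray to 0.35 rad, either way round (x of spoon1 in the frame of spoon_tray_in between -0.04 and 0.04 m and y of spoon1 in the frame of spoon_tray_in between -0.068 and 0.068 m and z of each of spoon1, spoon2 in the frame of spoon_tray_in below 0.013 m and angle between spoon1's own x axis and vertical between 1.44 and 1.7 rad and angle between the x axis of each of spoon1, spoon2 and the x axis of spoon_tray_in, either way round below 0.35 rad and linear speed of each of tea_spoon_1, tea_spoon_2, bag_clip_1, bag_clip_2 below 0.02 m/s and x of spoon2 in the frame of spoon_tray_in between -0.04 and 0.04 m and y of spoon2 in the frame of spoon_tray_in between -0.068 and 0.068 m and angle between spoon2's own x axis and vertical between 1.44 and 1.7 rad and x of clip1 in the frame of clip_tray_in between -0.04 and 0.04 m and y of clip1 in the frame of clip_tray_in between -0.068 and 0.068 m and z of each of clip1, clip2 in the frame of clip_tray_in below 0.013 m and angle between clip1's own x axis and vertical between 1.44 and 1.7 rad and angle between the x axis of each of clip1, clip2 and the x axis of clip_tray_in, either way round below 0.35 rad and x of clip2 in the frame of clip_tray_in between -0.04 and 0.04 m and y of clip2 in the frame of clip_tray_in between -0.068 and 0.068 m and angle between clip2's own x axis and vertical between 1.44 and 1.7 rad); the robot touches nothing.
It fails at once if the pencil must stay where it is (moved by more than 30 mm) (distance of pencil from where it was at the start of the episode above 0.03 m).
It fails at once if the scissors must stay where they are (moved by more than 30 mm) (distance of scissors from where it was at the start of the episode above 0.03 m).
It also fails if it takes over 88 s, if anything falls off the work surface, if the arm or the gripper's body presses on something with over 40 N, if the wrist force passes 120 N, or if a joint passes its speed limit or range.

ROBOT

A 6-joint arm with a two-finger parallel gripper is mounted at the origin on a cart in front of the work surface, level with it; the furniture and walls round the work are solid. World frame = base frame: x ahead of the robot, y to its left, z up, the work surface at z = 0. Lengths are in mm, angles in rad, forces in N, time in s.
With the tool pointing down it reaches from about 350 to 975 mm from the base axis. Payload 4.9 kg.
Tool frame: the origin (TCP) lies on the centre line of the jaws, within the pads' length; the fingertips stand 22 mm ahead of it and the grasp point (between the pads) lies 3 mm ahead of it (r.finger_overhang is the distance from the TCP to the fingertips, in mm); z points along the fingers, y is the line along which they close (so a half turn about z gives the same grasp; the last joint's range is limited). The gripper opens to 85 mm and grips with 20 to 120 N. Pads are 22 mm wide; open, the fingers measure 114 mm over their backs; the gripper's body (76 mm by 85 mm) begins 54 mm behind the grasp point. The pads swing forward as they close: fully open they stand 13 mm farther back than shut.
Start: joints at [-0.119, 0.053, 1.613, -0, 1.476, -0.119], TCP at [624.981, 0.003, 222.704] pointing down, gripper open.
Joint ranges: [-3.01, 3.01], [-1.01, 2.22], [0.06, 2.58], [-1.02, 4.17], [0.09, 2.62], [-3.14, 3.14]. Speed limits (rad/s): [2.57, 2.57, 3.14, 3.14, 3.14, 3.14].

INTERFACE

Orientations are given as a 3x3 rotation matrix whose columns are the frame's x, y, z axes.
In Python, from bench import r, optics gives the robot as it stands.
- The arm moves only by the tool send_rows, never from a script. Its argument "rows" is a list of rows, each an object of numbers: "x", "y", "z": the shift along the world's x, y, z in cm; "rx", "ry", "rz": the turn, a rotation vector about the world's x, y, z in degrees; "claw": the opening, from -1 (shut) to 1 (fully open). A call has 1 to 10 rows; each row shifts and turns the commanded pose from where the row before left it; what a row does not reach is not made up. A row lasts 1/8 s, in which the tool goes at most 62.5 mm and 10.7 degrees, less where a joint would pass 70% of its speed; a pose out of reach is approached as far as the arm can. A call with a gripper value outside its range is refused whole. The fingers move at their own pace and stop on an object; "squeeze" is the grip in N (left out, the last holds). Time passes only in rows, so rows that do not move let the fingers close. It gives the time, the measured TCP pose, the force, the opening and the grip force at its end, in the units of the state.
- r.state(): the state, without advancing time (a new reading comes with each control period).
- optics.grab_frame(name): name is "scene" or "side" or "wrist"; returns a dict with "img" (400x640x3 uint8, blue, green, red), "fx", "fy", "cx", "cy" (pixels), "world_from_camera" (4x4, takes a point from camera to world coordinates); the wrist camera has in their place "hand_eye" (4x4, takes a point from camera to tool coordinates, whose origin is the TCP and whose axes are the flange's). Camera axes: x right, y down, z forward; pixel columns grow to the right and rows downward; lengths in mm; the calibration is good to about 2 mm. A picture is of the moment at which its call begins: read the wrist's pose just before it. There is no depth.
- r.close_job(): hands the job in; it is judged then, once.
The state is a dict: "time_s": time; "joint_pos": joint angles; "joint_vel": joint speeds; "joint_efforts": joint torques, N m; "tool_pos": TCP position; "eef_rot": TCP orientation; "wrist_force": force on the tool from outside, world axes, zero at the start; "wrist_torque": the same for the moment, N m; "opening": finger opening in mm; "grasp_force": force on a finger pad.
Only numpy, scipy, OpenCV 4.12 (cv2) and the standard library are available. Lean on these libraries where they do the work, as an engineer would, in place of code of your own. Each camera call takes 0.05 s, during which the arm holds its last target. There are 200 camera calls.

## Working session

There is one attempt and no reset: what is moved stays moved. The work goes in short steps, Python scripts to look and compute and a tool call to move; the robot and the scene stay as the last step left them, time stands still between calls to the robot, and variables do not carry over. Pictures are saved under pics/ and viewed, at most 14 in all, crops included, and the job is handed in when it is done.

Besides the shell and the picture viewer there is one more tool, called after "Request:" by a JSON object that holds its "name" and its "arguments", one argument or row to a line. send_rows: Moves the arm, as the interface text tells. Its arguments: {"type":"object","properties":{"rows":{"type":"array","items":{"type":"object","properties":{"x":{"type":"number"},"y":{"type":"number"},"z":{"type":"number"},"rx":{"type":"number"},"ry":{"type":"number"},"rz":{"type":"number"},"claw":{"type":"number"}}}},"squeeze":{"type":"number"}},"required":["rows"]}

```bash
mkdir -p pics; python3 - <<'E'
from bench import r, optics
import cv2
s=r.state(); print(s['time_s'],s['tool_pos'],s['eef_rot'],s['opening'],r.finger_overhang)
for n in ['scene','side','wrist']:
    f=optics.grab_frame(n); cv2.imwrite(f'pics/{n}0.png',f['img']); print(n,f['fx'],f['cx'],f['cy'],f.get('world_from_camera',f.get('hand_eye')))
E
ls
```

```text
0.0 [6.24363314e+02 8.30524410e-02 2.21470323e+02] [[ 1.63512666e-05  9.99997992e-01 -2.00367884e-03]
 [ 9.99999971e-01 -1.58674369e-05  2.41486309e-04]
 [ 2.41454031e-04 -2.00368273e-03 -9.99997963e-01]] 85.66741645624742 22.0
scene 500.02939202596684 318.5430192038428 204.41972828920925 [[ 5.89199630e-01 -5.74620695e-01  5.68027159e-01 -1.00036519e+02]
 [-8.07942357e-01 -4.11569664e-01  4.21710278e-01 -5.56681475e+02]
 [-8.54070569e-03 -7.07404742e-01 -7.06757092e-01  9.41770995e+02]
 [ 0.00000000e+00  0.00000000e+00  0.00000000e+00  1.00000000e+00]]
side 389.31122001853356 314.14134523946086 198.8768723137759 [[ 8.32397341e-01 -3.32136339e-01  4.43621594e-01  1.62039778e+02]
 [-5.54175867e-01 -4.96071240e-01  6.68432819e-01 -6.80839195e+02]
 [-1.94291515e-03 -8.02246083e-01 -5.96990324e-01  6.35799065e+02]
 [ 0.00000000e+00  0.00000000e+00  0.00000000e+00  1.00000000e+00]]
wrist 295.3683443487368 318.498298819247 197.46265566069314 [[-5.33459028e-04 -9.61780229e-01 -2.73822034e-01  6.81172360e+01]
 [ 9.99999855e-01 -5.34776970e-04 -6.98301499e-05  2.37103827e-01]
 [-7.92724599e-05 -2.73822031e-01  9.61780375e-01 -1.50355685e+02]
 [ 0.00000000e+00  0.00000000e+00  0.00000000e+00  1.00000000e+00]]
pics
```

View pics/scene0.png

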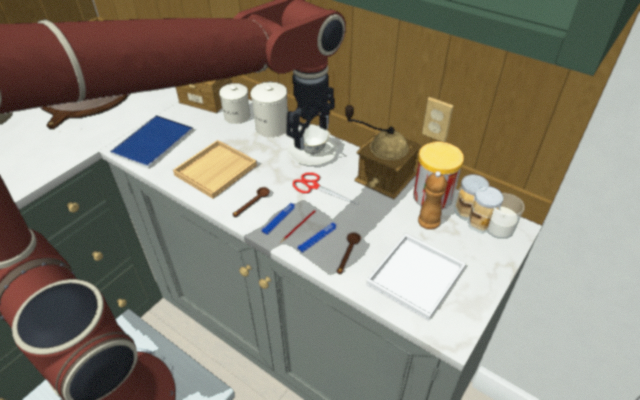

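View pics/side0.png

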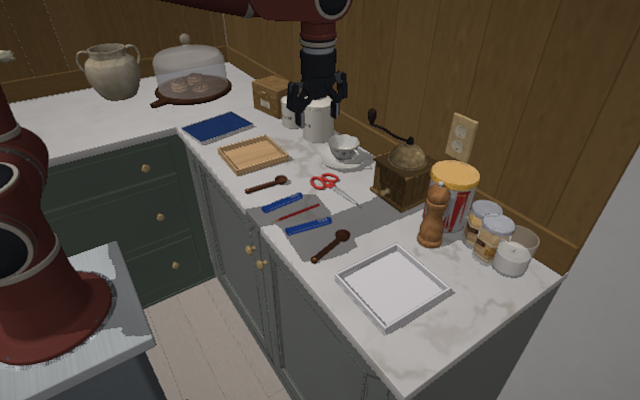

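View pics/wrist0.png

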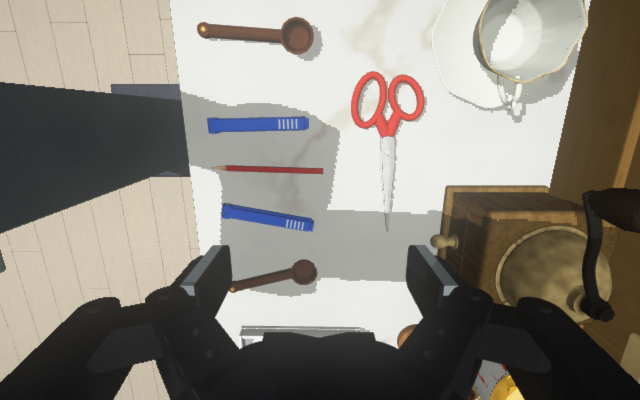

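```bash
cat > h.py <<'E'
from bench import r, optics
import cv2, numpy as np
def grab(n):
    s=r.state(); f=optics.grab_frame(n)
    if n=='wrist':
        T=np.eye(4); T[:3,:3]=s['eef_rot']; T[:3,3]=s['tool_pos']; f['T']=T@f['hand_eye']
    else: f['T']=f['world_from_camera']
    return f
def cast(f,uv,z):
    uv=np.atleast_2d(np.float64(uv)); d=np.c_[(uv[:,0]-f['cx'])/f['fx'],(uv[:,1]-f['cy'])/f['fy'],np.ones(len(uv))]@f['T'][:3,:3].T
    o=f['T'][:3,3]; return o+d*((z-o[2])/d[:,2])[:,None]
def blobs(f,kind,z,amin=150):
    hsv=cv2.cvtColor(f['img'],cv2.COLOR_BGR2HSV); H,S,V=[hsv[...,i].astype(int) for i in range(3)]
    m={'blue':(H>105)&(H<130)&(S>120)&(V>60),'brown':((H<12)|(H>172))&(S>60)&(V<150)&(V>20),
       'red':((H<8)|(H>172))&(S>130)&(V>90)}[kind].astype(np.uint8)
    m=cv2.morphologyEx(m,cv2.MORPH_CLOSE,np.ones((3,3)))
    out=[]
    for c in cv2.findContours(m,0,1)[0]:
        if cv2.contourArea(c)<amin: continue
        p=np.float32(cast(f,c[:,0],z)[:,:2]); (c0,wh,a)=cv2.minAreaRect(p)
        b=cv2.boxPoints((c0,wh,a)); e=b[1]-b[0],b[2]-b[1]; L=max(e,key=np.linalg.norm); L=L*np.sign(L[0])
        mean=p.mean(0)
        out.append((np.round(c0,1),np.round(sorted(wh),1),round(float(np.degrees(np.arctan2(L[1],L[0]))),1),cv2.boundingRect(c)))
    return out
E
python3 - <<'E'
from h import *
for n in ['wrist','scene','side']:
    f=grab(n)
    for k,z in [('blue',10),('brown',8),('red',4)]:
        for b in blobs(f,k,z,120 if n=='wrist' else 40):
            if b[1][1]>90 and b[1][1]<220 and b[1][0]<110: print(n,k,*b)
    if n!='wrist':
        # tray outer rim
        hsv=cv2.cvtColor(f['img'],cv2.COLOR_BGR2HSV)
        b=f['img'].copy()
        pts={'scene':dict(w=[(175,168),(213,141),(258,163),(215,195)],s=[(369,277),(407,237),(466,266),(427,314)]),
             'side':dict(w=[(219,154),(274,137),(290,157),(236,174)],s=[(335,280),(396,245),(451,289),(387,328)])}[n]
        for t in pts:
            P=cast(f,pts[t],22); print(n,t,P[:,:2].round().tolist(),P.mean(0).round(1),np.linalg.norm(np.roll(P,-1,0)-P,axis=1).round())
E
```

```text
wrist blue [558.2 -62. ] [ 18.3 118.4] -9.8 (222, 205, 91, 26)
wrist blue [551.8  55.6] [ 16.3 118.2] 0.8 (208, 117, 100, 16)
wrist brown [ 559.2 -155.2] [ 29.5 125.3] 19.4 (229, 261, 87, 31)
wrist brown [568.9   1.2] [  7.6 120. ] -1.9 (226, 165, 97, 9)
wrist brown [553.8 151.6] [ 35.9 126.9] -0.0 (197, 17, 116, 37)
wrist red [5.677e+02 5.000e-01] [  5.1 119.9] -1.9 (226, 166, 96, 7)
scene blue [556.4 -64.8] [ 19.7 119.7] -10.0 (298, 223, 38, 29)
scene blue [549.9  54.5] [ 19.4 118.8] 0.4 (262, 204, 32, 30)
scene brown [64.1  1.4] [ 97.9 141.6] -54.1 (100, 352, 75, 48)
scene brown [ 567.1 -147.7] [ 27.3 110.9] 12.5 (340, 233, 21, 35)
scene brown [566.1  -1.7] [  9.3 121.4] -2.0 (284, 210, 32, 29)
scene brown [555.4 148.4] [ 30.3 126.1] 4.9 (234, 188, 35, 28)
scene brown [ 903.1 -250. ] [ 24.7 157.6] 13.4 (440, 172, 18, 37)
scene brown [ 884.3 -163.4] [  9.6 142.7] 22.6 (414, 164, 7, 35)
scene red [-34.4 173. ] [ 78.9 108.9] -43.1 (25, 344, 56, 40)
scene red [ 37.  385.1] [ 88.2 147.8] 10.3 (0, 267, 59, 58)
scene red [ 909.3 -247.3] [ 17.7 143.8] 11.8 (443, 173, 14, 34)
scene w [[521
[... 199 characters left out ...]
 ] [157. 154. 169. 152.]
side blue [555.7 -64.2] [ 26.2 121.1] -10.5 (285, 217, 47, 18)
side blue [550.   55.2] [ 27.5 120. ] 1.4 (262, 193, 40, 20)
side brown [ 559.8 -153.5] [ 34.9 133.6] 21.9 (311, 230, 39, 34)
side brown [566.1  -1.6] [ 11.4 121.4] -1.7 (278, 203, 42, 18)
side brown [ 913.6 -223.3] [ 38.8 201. ] 24.9 (443, 191, 28, 41)
side brown [554.2 150.5] [ 40.7 128.8] 6.5 (245, 176, 42, 18)
side brown [1111.   354.1] [24.9 91.3] 42.3 (368, 109, 8, 11)
side w [[501.0, 368.0], [699.0, 371.0], [676.0, 228.0], [497.0, 232.0]] [593.4 299.9  22. ] [198. 145. 179. 135.]
side s [[499.0, -251.0], [676.0, -244.0], [679.0, -400.0], [510.0, -396.0]] [ 590.6 -322.7   22. ] [177. 156. 169. 146.]
```

```bash
python3 - <<'E'
from h import *
f=grab('wrist')
for K,B in [((234,288),(304,271)),((204,30),(297,36))]:
    k=cast(f,[K],9)[0];b=cast(f,[B],9)[0]; d=b-k; L=np.linalg.norm(d); print(k.round(),b.round(),L, (b-d/L*45).round(1), np.degrees(np.arctan2(d[1],d[0])))
E
```

```text
[ 506. -167.    9.] [ 605. -141.    9.] 102.10407340283214 [ 561.4 -152.4    9. ] 15.140688827365851
[499. 157.   9.] [601. 151.   9.] 102.58293779047037 [556.2 153.3   9. ] -3.3629378410927946
```

Request:
{"name": "send_rows", "arguments": {
  "rows": [
    {"rz":10,"x":-1,"y":-2,"claw":0},
    {"rz":10,"x":-1,"y":-2},
    {"rz":10,"x":-1,"y":-2},
    {"rz":10,"x":-1,"y":-2},
    {"rz":10,"x":-1,"y":-2},
    {"rz":10,"x":-1,"y":-2},
    {"rz":10,"x":-1,"y":-2,"z":-4},
    {"rz":10,"y":-2,"z":-4},
    {"rz":10,"z":-2},
    {}
  ],
  "squeeze": 30
}}

```text
invalid input at $.rows[0]: expected keys x, y, z, rx, ry, rz, claw
```

Request:
{"name": "send_rows", "arguments": {
  "rows": [
    {"x":-1,"y":-2,"z":0,"rx":0,"ry":0,"rz":10,"claw":0},
    {"x":-1,"y":-2,"z":0,"rx":0,"ry":0,"rz":10,"claw":0},
    {"x":-1,"y":-2,"z":0,"rx":0,"ry":0,"rz":10,"claw":0},
    {"x":-1,"y":-2,"z":0,"rx":0,"ry":0,"rz":10,"claw":0},
    {"x":-1,"y":-2,"z":0,"rx":0,"ry":0,"rz":10,"claw":0},
    {"x":-1,"y":-2,"z":-2,"rx":0,"ry":0,"rz":10,"claw":0},
    {"x":-0.3,"y":-1,"z":-2,"rx":0,"ry":0,"rz":10,"claw":0},
    {"x":0,"y":-1,"z":-2,"rx":0,"ry":0,"rz":10,"claw":0},
    {"x":0,"y":-1.2,"z":-2,"rx":0,"ry":0,"rz":10,"claw":0},
    {"x":0,"y":0,"z":0,"rx":0,"ry":0,"rz":10,"claw":0}
  ],
  "squeeze": 30
}}

```text
time_s: 1.6
tool_pos: [560.5, -152.2, 140.2]
eef_rot: [[-0.984, -0.178, -0.004], [-0.178, 0.984, 0.001], [0.004, 0.002, -1.0]]
wrist_force: [-0.6, -0.9, -0.3]
opening: 42.7
grasp_force: 0.0
```

Request:
{"name": "send_rows", "arguments": {
  "rows": [
    {"x":0.1,"y":0,"z":-3,"rx":0,"ry":0,"rz":5,"claw":0},
    {"x":0,"y":0,"z":-4,"rx":0,"ry":0,"rz":0,"claw":0},
    {"x":0,"y":0,"z":-3,"rx":0,"ry":0,"rz":0,"claw":0},
    {"x":0,"y":0,"z":0,"rx":0,"ry":0,"rz":0,"claw":0},
    {"x":0,"y":0,"z":0,"rx":0,"ry":0,"rz":0,"claw":0}
  ]
}}

```text
time_s: 2.22
tool_pos: [563.9, -152.4, 44.1]
eef_rot: [[-0.966, -0.259, 0.002], [-0.259, 0.966, -0.001], [-0.002, -0.001, -1.0]]
wrist_force: [0.1, 0.0, -0.5]
opening: 42.7
grasp_force: 0.0
```

```bash
python3 - <<'E'
from h import *
s=r.state(); print(s['tool_pos'],s['wrist_force'])
f=grab('wrist'); cv2.imwrite('pics/w1.png',f['img'])
E
```

```text
[ 563.93298431 -152.35895581   44.12866232] [ 0.09889717  0.03265643 -0.47630265]
```

View pics/w1.png

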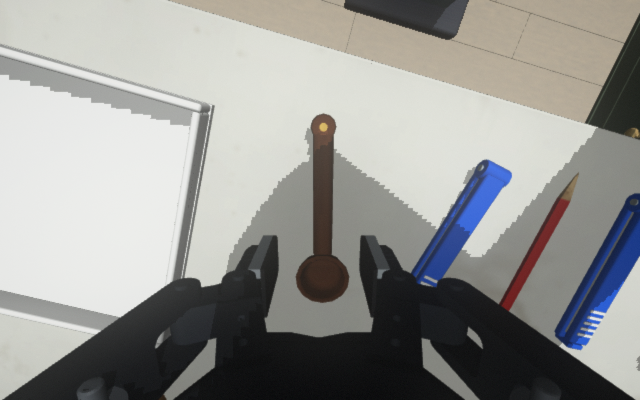

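Request:
{"name": "send_rows", "arguments": {
  "rows": [
    {"x":-0.2,"y":0,"z":-1,"rx":0,"ry":0,"rz":0,"claw":0},
    {"x":0,"y":0,"z":-1,"rx":0,"ry":0,"rz":0,"claw":0},
    {"x":0,"y":0,"z":0,"rx":0,"ry":0,"rz":0,"claw":0},
    {"x":0,"y":0,"z":0,"rx":0,"ry":0,"rz":0,"claw":-1},
    {"x":0,"y":0,"z":0,"rx":0,"ry":0,"rz":0,"claw":-1},
    {"x":0,"y":0,"z":0,"rx":0,"ry":0,"rz":0,"claw":-1},
    {"x":0,"y":0,"z":0,"rx":0,"ry":0,"rz":0,"claw":-1},
    {"x":0,"y":0,"z":0,"rx":0,"ry":0,"rz":0,"claw":-1}
  ]
}}

```text
time_s: 3.28
tool_pos: [561.0, -152.0, 22.8]
eef_rot: [[-0.966, -0.259, 0.0], [-0.259, 0.966, -0.0], [-0.0, -0.0, -1.0]]
wrist_force: [0.4, -0.1, 0.0]
opening: -0.4
grasp_force: 0.0
```

```bash
python3 - <<'E'
from h import *
f=grab('wrist'); cv2.imwrite('pics/w2.png',f['img'])
E
```

```text
(no output)
```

View pics/w2.png

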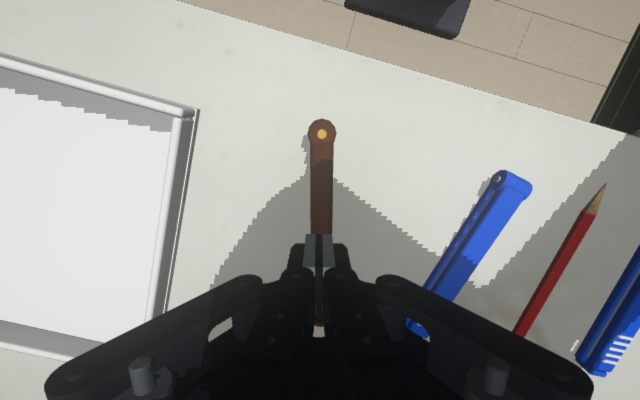

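```bash
python3 - <<'E'
from h import *
s=r.state(); print(s['tool_pos'],s['opening'],s['grasp_force'],s['wrist_force'])
f=grab('wrist'); print(cast(f,[(322,133)],9)); 
g=grab('side'); sc=grab('scene')
def proj(f,p):
    q=np.linalg.inv(f['T'])@np.r_[p,1]; return f['fx']*q[0]/q[2]+f['cx'],f['fy']*q[1]/q[2]+f['cy']
for n,F in (('side',g),('scene',sc)):print(n,proj(F,[561,-152,1]),proj(F,[561,-152,23]))
a=[]
for F in (g,sc):
    u,v=map(int,proj(F,[561,-152,10])); a.append(cv2.resize(F['img'][v-40:v+30,u-46:u+46],None,fx=4,fy=4,interpolation=2))
cv2.imwrite('pics/s2.png',np.hstack(a))
E
```

```text
[ 560.99388892 -152.01385272   22.74566294] 0.033191344779778545 0.0 [0.01378688 0.93506133 0.08500291]
[[ 503.59797715 -166.8131166     9.        ]]
side (np.float64(331.37423941937516), np.float64(247.85444248500272)) (np.float64(331.6081886108275), np.float64(240.9061629123862))
scene (np.float64(347.6758594043422), np.float64(253.59763492102383)) (np.float64(347.9761733676439), np.float64(247.7278728054053))
```

View pics/s2.png

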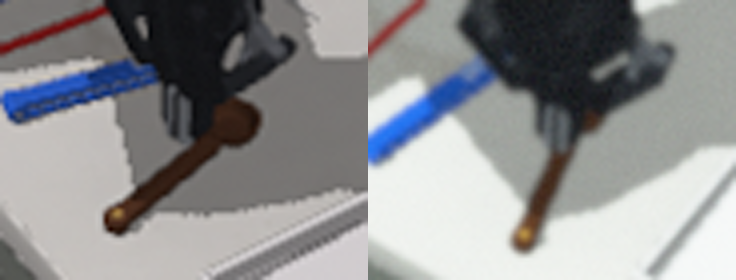

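```bash
python3 - <<'E'
from h import *
s=r.state();R=np.array(s['eef_rot']);t=np.array(s['tool_pos'])
for n in ('side','scene','wrist'):
    F=grab(n); 
    b=proj0=None
    def proj(p):
        q=np.linalg.inv(F['T'])@np.r_[p,1]; return (round(F['fx']*q[0]/q[2]+F['cx'],1),round(F['fy']*q[1]/q[2]+F['cy'],1))
    u0,v0=map(int,proj([561,-152,10]))
    for h in (22,10,0,-10):
        p=proj(t+R@[11,0,h]); print(n,h,p,'crop',(4*(p[0]-u0+46),4*(p[1]-v0+40)))
E
```

```text
side 22 (np.float64(328.3), np.float64(250.4)) crop (np.float64(173.20000000000005), np.float64(181.60000000000002))
side 10 (np.float64(328.4), np.float64(246.7)) crop (np.float64(173.5999999999999), np.float64(166.79999999999995))
side 0 (np.float64(328.5), np.float64(243.5)) crop (np.float64(174.0), np.float64(154.0))
side -10 (np.float64(328.6), np.float64(240.3)) crop (np.float64(174.4000000000001), np.float64(141.20000000000005))
scene 22 (np.float64(346.2), np.float64(257.0)) crop (np.float64(180.79999999999995), np.float64(184.0))
scene 10 (np.float64(346.3), np.float64(253.8)) crop (np.float64(181.20000000000005), np.float64(171.20000000000005))
scene 0 (np.float64(346.5), np.float64(251.1)) crop (np.float64(182.0), np.float64(160.39999999999998))
scene -10 (np.float64(346.6), np.float64(248.4)) crop (np.float64(182.4000000000001), np.float64(149.60000000000002))
wrist 22 (np.float64(320.8), np.float64(212.2)) crop (np.float64(187.20000000000005), np.float64(72.79999999999995))
wrist 10 (np.float64(321.0), np.float64(218.9)) crop (np.float64(188.0), np.float64(99.60000000000002))
wrist 0 (np.float64(321.1), np.float64(225.2)) crop (np.float64(188.4000000000001), np.float64(124.79999999999995))
wrist -10 (np.float64(321.3), np.float64(232.3)) crop (np.float64(189.20000000000005), np.float64(153.20000000000005))
```

Request:
{"name": "send_rows", "arguments": {
  "rows": [
    {"x":0,"y":0,"z":0,"rx":0,"ry":0,"rz":0,"claw":0},
    {"x":0,"y":0,"z":0,"rx":0,"ry":0,"rz":0,"claw":0},
    {"x":0,"y":0,"z":0,"rx":0,"ry":0,"rz":0,"claw":0},
    {"x":0,"y":0,"z":0,"rx":0,"ry":0,"rz":0,"claw":0},
    {"x":0,"y":0,"z":-0.5,"rx":0,"ry":0,"rz":0,"claw":0},
    {"x":0,"y":0,"z":-0.5,"rx":0,"ry":0,"rz":0,"claw":0},
    {"x":0,"y":0,"z":0,"rx":0,"ry":0,"rz":0,"claw":0}
  ]
}}

```text
time_s: 4.5
tool_pos: [560.3, -151.7, 11.8]
eef_rot: [[-0.966, -0.259, -0.002], [-0.259, 0.966, 0.001], [0.001, 0.001, -1.0]]
wrist_force: [0.4, -0.4, 0.2]
opening: 42.8
grasp_force: 0.0
```

Request:
{"name": "send_rows", "arguments": {
  "rows": [
    {"x":0,"y":0,"z":-0.5,"rx":0,"ry":0,"rz":0,"claw":0},
    {"x":0,"y":0,"z":0,"rx":0,"ry":0,"rz":0,"claw":0}
  ]
}}

```text
time_s: 4.75
tool_pos: [560.6, -151.9, 7.1]
eef_rot: [[-0.966, -0.259, -0.001], [-0.259, 0.966, 0.0], [0.001, 0.001, -1.0]]
wrist_force: [-1.1, 0.1, 0.2]
opening: 42.4
grasp_force: 0.0
```

Request:
{"name": "send_rows", "arguments": {
  "rows": [
    {"x":0,"y":0,"z":-0.4,"rx":0,"ry":0,"rz":0,"claw":0},
    {"x":0,"y":0,"z":0,"rx":0,"ry":0,"rz":0,"claw":0}
  ]
}}

```text
time_s: 5.0
tool_pos: [560.7, -151.9, 3.3]
eef_rot: [[-0.966, -0.259, -0.001], [-0.259, 0.966, 0.0], [0.001, 0.0, -1.0]]
wrist_force: [0.0, -0.0, 0.1]
opening: 42.8
grasp_force: 0.0
```

Request:
{"name": "send_rows", "arguments": {
  "rows": [
    {"x":0,"y":0,"z":-0.4,"rx":0,"ry":0,"rz":0,"claw":0},
    {"x":0,"y":0,"z":-0.3,"rx":0,"ry":0,"rz":0,"claw":0},
    {"x":0,"y":0,"z":0,"rx":0,"ry":0,"rz":0,"claw":0}
  ]
}}

```text
time_s: 5.38
tool_pos: [560.6, -151.9, -3.8]
eef_rot: [[-0.966, -0.259, -0.001], [-0.259, 0.966, 0.0], [0.001, 0.001, -1.0]]
wrist_force: [0.0, -0.3, -1.2]
opening: 42.7
grasp_force: 0.0
```

Request:
{"name": "send_rows", "arguments": {
  "rows": [
    {"x":0,"y":0,"z":0,"rx":0,"ry":0,"rz":0,"claw":-1},
    {"x":0,"y":0,"z":0,"rx":0,"ry":0,"rz":0,"claw":-1},
    {"x":0,"y":0,"z":0,"rx":0,"ry":0,"rz":0,"claw":-1},
    {"x":0,"y":0,"z":0,"rx":0,"ry":0,"rz":0,"claw":-1},
    {"x":0,"y":0,"z":0,"rx":0,"ry":0,"rz":0,"claw":-1}
  ]
}}

```text
time_s: 6.0
tool_pos: [561.2, -152.1, -3.0]
eef_rot: [[-0.966, -0.259, 0.0], [-0.259, 0.966, -0.0], [-0.0, -0.0, -1.0]]
wrist_force: [-0.7, -0.7, 1.3]
opening: 11.6
grasp_force: 31.0
```

Request:
{"name": "send_rows", "arguments": {
  "rows": [
    {"x":0,"y":0,"z":2,"rx":0,"ry":0,"rz":0,"claw":-1},
    {"x":0,"y":0,"z":3,"rx":0,"ry":0,"rz":0,"claw":-1},
    {"x":0.5,"y":-2,"z":2,"rx":0,"ry":0,"rz":-5,"claw":-1},
    {"x":0.6,"y":-4,"z":0,"rx":0,"ry":0,"rz":-5,"claw":-1},
    {"x":1,"y":-5,"z":0,"rx":0,"ry":0,"rz":-5,"claw":-1},
    {"x":1,"y":-5,"z":0,"rx":0,"ry":0,"rz":0,"claw":-1},
    {"x":0,"y":-3.8,"z":0,"rx":0,"ry":0,"rz":0,"claw":-1},
    {"x":0,"y":0,"z":-2,"rx":0,"ry":0,"rz":0,"claw":-1},
    {"x":0,"y":0,"z":0,"rx":0,"ry":0,"rz":0,"claw":-1}
  ]
}}

```text
time_s: 7.12
tool_pos: [590.3, -348.3, 44.3]
eef_rot: [[-1.0, 0.0, -0.004], [0.0, 1.0, 0.003], [0.004, 0.003, -1.0]]
wrist_force: [0.0, 0.5, -1.0]
opening: 11.7
grasp_force: 30.8
```

```bash
python3 - <<'E'
from h import *
s=r.state(); print(s['tool_pos'],s['opening'],s['grasp_force'])
f=grab('wrist');g=grab('side')
cv2.imwrite('pics/w3.png',np.hstack([cv2.resize(f['img'],(400,250)),cv2.resize(g['img'][200:350,280:520],(400,250))]))
E
```

```text
[ 590.27737515 -348.25999784   44.2796252 ] 11.735995258026122 30.824450254440308
```

View pics/w3.png

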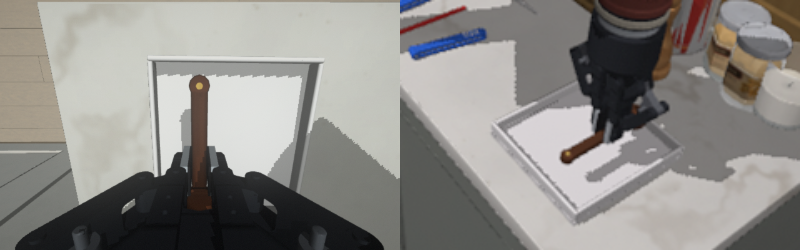

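Request:
{"name": "send_rows", "arguments": {
  "rows": [
    {"x":0,"y":0,"z":-2,"rx":0,"ry":0,"rz":0,"claw":-1},
    {"x":0,"y":0,"z":-1.5,"rx":0,"ry":0,"rz":0,"claw":-1},
    {"x":0,"y":0,"z":-0.6,"rx":0,"ry":0,"rz":0,"claw":-1},
    {"x":0,"y":0,"z":0,"rx":0,"ry":0,"rz":0,"claw":-1},
    {"x":0,"y":0,"z":0,"rx":0,"ry":0,"rz":0,"claw":-0.2},
    {"x":0,"y":0,"z":0,"rx":0,"ry":0,"rz":0,"claw":-0.2},
    {"x":0,"y":0,"z":0,"rx":0,"ry":0,"rz":0,"claw":-0.2}
  ]
}}

```text
time_s: 8.1
tool_pos: [592.3, -350.3, 6.4]
eef_rot: [[-1.0, 0.0, 0.001], [0.0, 1.0, -0.001], [-0.001, -0.001, -1.0]]
wrist_force: [1.0, 0.6, -0.3]
opening: 34.0
grasp_force: 0.0
```

Request:
{"name": "send_rows", "arguments": {
  "rows": [
    {"x":0,"y":0,"z":3,"rx":0,"ry":0,"rz":0,"claw":-0.2},
    {"x":0,"y":0,"z":4,"rx":0,"ry":0,"rz":0,"claw":0},
    {"x":-1,"y":5,"z":0,"rx":0,"ry":0,"rz":-5,"claw":0},
    {"x":-1,"y":6,"z":0,"rx":0,"ry":0,"rz":-5,"claw":0},
    {"x":-1,"y":6,"z":0,"rx":0,"ry":0,"rz":0,"claw":0},
    {"x":-0.5,"y":6,"z":0,"rx":0,"ry":0,"rz":0,"claw":0},
    {"x":0,"y":5.6,"z":0,"rx":0,"ry":0,"rz":0,"claw":0},
    {"x":0,"y":0,"z":-3,"rx":0,"ry":0,"rz":0,"claw":0},
    {"x":0,"y":0,"z":0,"rx":0,"ry":0,"rz":0,"claw":0},
    {"x":0,"y":0,"z":0,"rx":0,"ry":0,"rz":0,"claw":0}
  ]
}}

```text
time_s: 9.35
tool_pos: [557.4, -64.6, 46.5]
eef_rot: [[-0.985, 0.174, 0.001], [0.174, 0.985, -0.0], [-0.001, -0.0, -1.0]]
wrist_force: [-0.2, 0.0, 0.1]
opening: 43.0
grasp_force: 0.0
```

```bash
python3 - <<'E'
from h import *
s=r.state(); print(s['tool_pos'])
f=grab('wrist')
for b in blobs(f,'blue',10): print(*b)
cv2.imwrite('pics/w4.png',f['img'])
E
```

```text
[557.42499426 -64.59155111  46.49134921]
[557.8 -62.9] [ 17.5 120.8] -9.8 (309, 128, 29, 171)
[551.9  54.7] [ 22.3 121.6] 1.5 (478, 82, 39, 184)
```

View pics/w4.png

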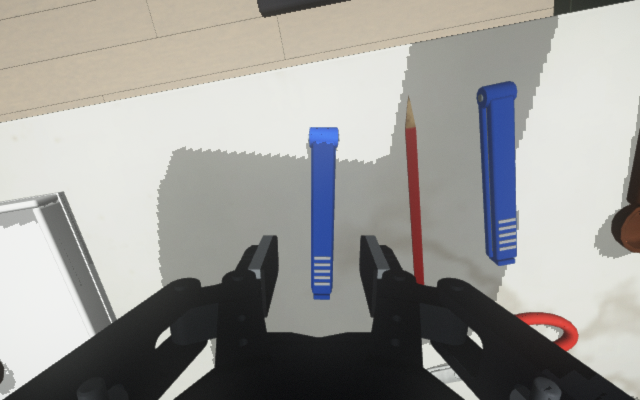

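Request:
{"name": "send_rows", "arguments": {
  "rows": [
    {"x":0,"y":0,"z":-2,"rx":0,"ry":0,"rz":0,"claw":0},
    {"x":0,"y":0,"z":-2,"rx":0,"ry":0,"rz":0,"claw":0},
    {"x":0,"y":0,"z":-1.1,"rx":0,"ry":0,"rz":0,"claw":0},
    {"x":0,"y":0,"z":0,"rx":0,"ry":0,"rz":0,"claw":0},
    {"x":0,"y":0,"z":0,"rx":0,"ry":0,"rz":0,"claw":-1},
    {"x":0,"y":0,"z":0,"rx":0,"ry":0,"rz":0,"claw":-1},
    {"x":0,"y":0,"z":0,"rx":0,"ry":0,"rz":0,"claw":-1},
    {"x":0,"y":0,"z":0,"rx":0,"ry":0,"rz":0,"claw":-1}
  ]
}}

```text
time_s: 10.4
tool_pos: [557.7, -64.1, -4.5]
eef_rot: [[-0.985, 0.174, 0.002], [0.174, 0.985, -0.0], [-0.002, -0.0, -1.0]]
wrist_force: [-0.0, -0.1, 2.7]
opening: 13.9
grasp_force: 29.6
```

Request:
{"name": "send_rows", "arguments": {
  "rows": [
    {"x":0,"y":0,"z":3,"rx":0,"ry":0,"rz":0,"claw":-1},
    {"x":0,"y":0,"z":5,"rx":0,"ry":0,"rz":0,"claw":-1},
    {"x":0.5,"y":5,"z":0,"rx":0,"ry":0,"rz":5,"claw":-1},
    {"x":1,"y":6,"z":0,"rx":0,"ry":0,"rz":5,"claw":-1},
    {"x":1,"y":6,"z":0,"rx":0,"ry":0,"rz":0,"claw":-1},
    {"x":1,"y":6,"z":0,"rx":0,"ry":0,"rz":0,"claw":-1},
    {"x":0,"y":6,"z":0,"rx":0,"ry":0,"rz":0,"claw":-1},
    {"x":0,"y":6,"z":0,"rx":0,"ry":0,"rz":0,"claw":-1},
    {"x":0,"y":6,"z":-2,"rx":0,"ry":0,"rz":0,"claw":-1},
    {"x":0,"y":0,"z":-1,"rx":0,"ry":0,"rz":0,"claw":-1}
  ]
}}

```text
time_s: 11.65
tool_pos: [590.6, 349.0, 43.6]
eef_rot: [[-1.0, -0.005, -0.001], [-0.005, 1.0, 0.0], [0.001, 0.0, -1.0]]
wrist_force: [1.2, -1.0, -0.1]
opening: 14.3
grasp_force: 29.4
```

```bash
python3 - <<'E'
from h import *
s=r.state(); print(s['tool_pos'],s['opening'],s['grasp_force'])
f=grab('wrist');g=grab('side')
cv2.imwrite('pics/w5.png',np.hstack([cv2.resize(f['img'],(400,250)),cv2.resize(g['img'][80:230,170:410],(400,250))]))
E
```

```text
[590.5568885  348.98498741  43.64584383] 14.258602478186226 29.353405237197876
```

View pics/w5.png

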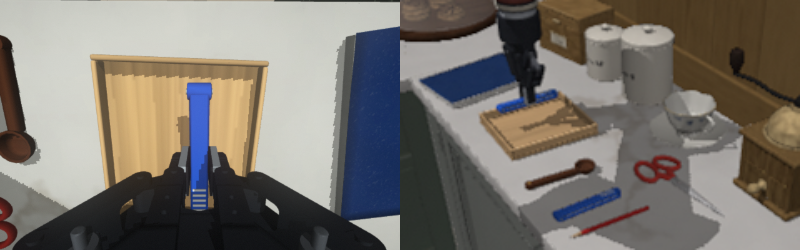

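Request:
{"name": "send_rows", "arguments": {
  "rows": [
    {"x":0,"y":0,"z":-2,"rx":0,"ry":0,"rz":0,"claw":-1},
    {"x":0,"y":0,"z":-1.6,"rx":0,"ry":0,"rz":0,"claw":-1},
    {"x":0,"y":0,"z":-0.6,"rx":0,"ry":0,"rz":0,"claw":-1},
    {"x":0,"y":0,"z":0,"rx":0,"ry":0,"rz":0,"claw":-1},
    {"x":0,"y":0,"z":0,"rx":0,"ry":0,"rz":0,"claw":-0.2},
    {"x":0,"y":0,"z":0,"rx":0,"ry":0,"rz":0,"claw":-0.2},
    {"x":0,"y":0,"z":0,"rx":0,"ry":0,"rz":0,"claw":-0.2},
    {"x":0,"y":0,"z":2,"rx":0,"ry":0,"rz":0,"claw":-0.2},
    {"x":0,"y":0,"z":5,"rx":0,"ry":0,"rz":0,"claw":-0.2}
  ]
}}

```text
time_s: 12.88
tool_pos: [589.9, 344.4, 71.4]
eef_rot: [[-1.0, -0.0, -0.005], [-0.0, 1.0, -0.002], [0.005, -0.002, -1.0]]
wrist_force: [0.3, 0.3, 0.5]
opening: 34.2
grasp_force: 0.0
```

Request:
{"name": "send_rows", "arguments": {
  "rows": [
    {"x":-1,"y":-5,"z":0,"rx":0,"ry":0,"rz":1,"claw":0},
    {"x":-1,"y":-6,"z":0,"rx":0,"ry":0,"rz":0,"claw":0},
    {"x":-1,"y":-6,"z":0,"rx":0,"ry":0,"rz":0,"claw":0},
    {"x":-1,"y":-6,"z":0,"rx":0,"ry":0,"rz":0,"claw":0},
    {"x":0,"y":-6,"z":0,"rx":0,"ry":0,"rz":0,"claw":0},
    {"x":0,"y":0,"z":0,"rx":0,"ry":0,"rz":0,"claw":0},
    {"x":0,"y":0,"z":-3,"rx":0,"ry":0,"rz":0,"claw":0},
    {"x":0,"y":0,"z":0,"rx":0,"ry":0,"rz":0,"claw":0}
  ]
}}

```text
time_s: 13.88
tool_pos: [550.3, 56.1, 41.7]
eef_rot: [[-1.0, -0.018, -0.004], [-0.018, 1.0, 0.0], [0.004, 0.0, -1.0]]
wrist_force: [0.7, 0.4, 0.2]
opening: 42.4
grasp_force: 0.0
```

```bash
python3 - <<'E'
from h import *
s=r.state(); print(s['tool_pos'])
f=grab('wrist')
for k,z in (('blue',10),('red',4)):
  for b in blobs(f,k,z): print(k,*b)
E
```

```text
[550.33902175  56.0765417   41.66234581]
blue [551.9  55.7] [ 17.1 121.4] 1.0 (306, 131, 29, 175)
red [547.3   0.7] [ 5.8 77.5] -2.0 (233, 157, 11, 110)
```

Clip 2 is centred under the jaws; pencil is 55 mm away. Descend and grip.

Request:
{"name": "send_rows", "arguments": {
  "rows": [
    {"x":0,"y":0,"z":-2,"rx":0,"ry":0,"rz":0,"claw":0},
    {"x":0,"y":0,"z":-2,"rx":0,"ry":0,"rz":0,"claw":0},
    {"x":0,"y":0,"z":-0.6,"rx":0,"ry":0,"rz":0,"claw":0},
    {"x":0,"y":0,"z":0,"rx":0,"ry":0,"rz":0,"claw":0},
    {"x":0,"y":0,"z":0,"rx":0,"ry":0,"rz":0,"claw":-1},
    {"x":0,"y":0,"z":0,"rx":0,"ry":0,"rz":0,"claw":-1},
    {"x":0,"y":0,"z":0,"rx":0,"ry":0,"rz":0,"claw":-1},
    {"x":0,"y":0,"z":0,"rx":0,"ry":0,"rz":0,"claw":-1}
  ]
}}

```text
time_s: 14.92
tool_pos: [552.8, 55.2, -2.1]
eef_rot: [[-1.0, -0.017, 0.002], [-0.017, 1.0, -0.0], [-0.002, -0.0, -1.0]]
wrist_force: [1.0, 0.6, 4.8]
opening: 12.8
grasp_force: 33.1
```

Request:
{"name": "send_rows", "arguments": {
  "rows": [
    {"x":0,"y":0,"z":3,"rx":0,"ry":0,"rz":0,"claw":-1},
    {"x":0,"y":0,"z":5,"rx":0,"ry":0,"rz":0,"claw":-1},
    {"x":1,"y":5,"z":0,"rx":0,"ry":0,"rz":-1,"claw":-1},
    {"x":1,"y":6,"z":0,"rx":0,"ry":0,"rz":0,"claw":-1},
    {"x":1,"y":6,"z":0,"rx":0,"ry":0,"rz":0,"claw":-1},
    {"x":1,"y":6,"z":0,"rx":0,"ry":0,"rz":0,"claw":-1},
    {"x":0,"y":0.3,"z":0,"rx":0,"ry":0,"rz":0,"claw":-1},
    {"x":0,"y":0,"z":-3,"rx":0,"ry":0,"rz":0,"claw":-1},
    {"x":0,"y":0,"z":0,"rx":0,"ry":0,"rz":0,"claw":-1}
  ]
}}

```text
time_s: 16.05
tool_pos: [589.2, 286.7, 43.4]
eef_rot: [[-1.0, 0.0, -0.007], [0.0, 1.0, -0.003], [0.007, -0.003, -1.0]]
wrist_force: [-1.8, -0.1, 0.4]
opening: 12.9
grasp_force: 32.4
```

```bash
python3 - <<'E'
from h import *
s=r.state(); print(s['tool_pos'],s['opening'],s['grasp_force'])
f=grab('wrist');g=grab('side')
cv2.imwrite('pics/w6.png',np.hstack([cv2.resize(f['img'],(400,250)),cv2.resize(g['img'][80:230,170:410],(400,250))]))
E
```

```text
[589.21409533 286.71488265  43.37974701] 12.877313718052067 32.38205111134448
```

View pics/w6.png

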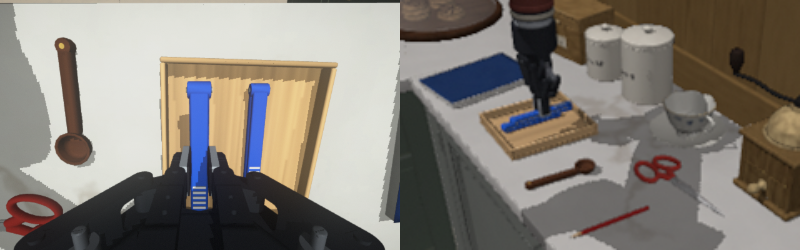

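Request:
{"name": "send_rows", "arguments": {
  "rows": [
    {"x":0,"y":0,"z":-2,"rx":0,"ry":0,"rz":0,"claw":-1},
    {"x":0,"y":0,"z":-1.6,"rx":0,"ry":0,"rz":0,"claw":-1},
    {"x":0,"y":0,"z":-0.5,"rx":0,"ry":0,"rz":0,"claw":-1},
    {"x":0,"y":0,"z":0,"rx":0,"ry":0,"rz":0,"claw":-1},
    {"x":0,"y":0,"z":0,"rx":0,"ry":0,"rz":0,"claw":-0.2},
    {"x":0,"y":0,"z":0,"rx":0,"ry":0,"rz":0,"claw":-0.2},
    {"x":0,"y":0,"z":0,"rx":0,"ry":0,"rz":0,"claw":-0.2},
    {"x":0,"y":0,"z":2,"rx":0,"ry":0,"rz":0,"claw":-0.2},
    {"x":0,"y":0,"z":5,"rx":0,"ry":0,"rz":0,"claw":-0.2},
    {"x":0,"y":0,"z":0,"rx":0,"ry":0,"rz":0,"claw":0}
  ]
}}

```text
time_s: 17.4
tool_pos: [596.3, 289.9, 83.7]
eef_rot: [[-1.0, -0.0, 0.012], [-0.0, 1.0, 0.004], [-0.012, 0.004, -1.0]]
wrist_force: [0.5, -0.0, -0.2]
opening: 42.7
grasp_force: 0.0
```

Request:
{"name": "send_rows", "arguments": {
  "rows": [
    {"x":-1,"y":-5,"z":0,"rx":0,"ry":0,"rz":-3,"claw":0},
    {"x":-1,"y":-5,"z":0,"rx":0,"ry":0,"rz":0,"claw":0},
    {"x":-1.5,"y":-3.5,"z":0,"rx":0,"ry":0,"rz":0,"claw":0},
    {"x":0,"y":0,"z":0,"rx":0,"ry":0,"rz":0,"claw":0},
    {"x":0,"y":0,"z":-3,"rx":0,"ry":0,"rz":0,"claw":0},
    {"x":0,"y":0,"z":0,"rx":0,"ry":0,"rz":0,"claw":0},
    {"x":0,"y":0,"z":0,"rx":0,"ry":0,"rz":0,"claw":0}
  ]
}}

```text
time_s: 18.27
tool_pos: [557.5, 154.0, 46.7]
eef_rot: [[-0.999, 0.052, 0.001], [0.052, 0.999, 0.0], [-0.001, 0.0, -1.0]]
wrist_force: [0.5, 0.2, -0.0]
opening: 43.0
grasp_force: 0.0
```

```bash
python3 - <<'E'
from h import *
s=r.state(); print(s['tool_pos'])
f=grab('wrist'); cv2.imwrite('pics/w7.png',f['img'])
for b in blobs(f,'brown',8): print(*b)
E
```

```text
[557.49065878 153.97623581  46.67574277]
[671.9  59.2] [11.  26.5] -9.2 (201, 348, 15, 27)
[567.4   4.3] [  9. 121.] -1.8 (80, 156, 49, 162)
[555.4 151.3] [ 36.2 131. ] -1.7 (293, 116, 51, 185)
```

View pics/w7.png

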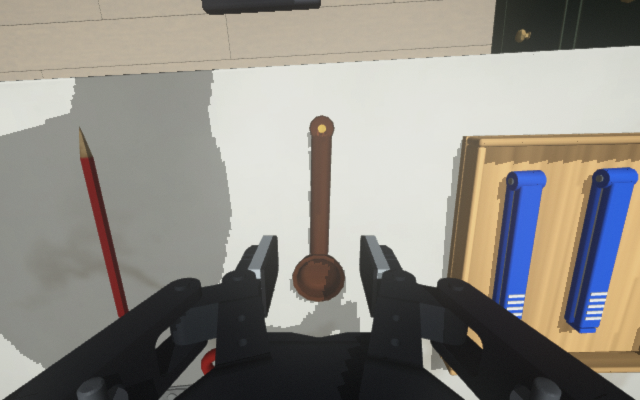

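Request:
{"name": "send_rows", "arguments": {
  "rows": [
    {"x":0,"y":0,"z":-2,"rx":0,"ry":0,"rz":0,"claw":0},
    {"x":0,"y":0,"z":-2,"rx":0,"ry":0,"rz":0,"claw":0},
    {"x":0,"y":0,"z":-1.1,"rx":0,"ry":0,"rz":0,"claw":0},
    {"x":0,"y":0,"z":0,"rx":0,"ry":0,"rz":0,"claw":0},
    {"x":0,"y":0,"z":0,"rx":0,"ry":0,"rz":0,"claw":-1},
    {"x":0,"y":0,"z":0,"rx":0,"ry":0,"rz":0,"claw":-1},
    {"x":0,"y":0,"z":0,"rx":0,"ry":0,"rz":0,"claw":-1},
    {"x":0,"y":0,"z":0,"rx":0,"ry":0,"rz":0,"claw":-1}
  ]
}}

```text
time_s: 19.32
tool_pos: [557.7, 153.4, -4.2]
eef_rot: [[-0.999, 0.052, 0.002], [0.052, 0.999, 0.0], [-0.002, 0.0, -1.0]]
wrist_force: [0.4, -0.5, 2.4]
opening: 11.5
grasp_force: 31.3
```

Request:
{"name": "send_rows", "arguments": {
  "rows": [
    {"x":0,"y":0,"z":3,"rx":0,"ry":0,"rz":0,"claw":-1},
    {"x":0,"y":0,"z":5,"rx":0,"ry":0,"rz":0,"claw":-1},
    {"x":1,"y":-5,"z":0,"rx":0,"ry":0,"rz":3,"claw":-1},
    {"x":1,"y":-6,"z":0,"rx":0,"ry":0,"rz":0,"claw":-1},
    {"x":1.5,"y":-6,"z":0,"rx":0,"ry":0,"rz":0,"claw":-1},
    {"x":0,"y":-6,"z":0,"rx":0,"ry":0,"rz":0,"claw":-1},
    {"x":0,"y":-6,"z":0,"rx":0,"ry":0,"rz":0,"claw":-1},
    {"x":0,"y":-6,"z":0,"rx":0,"ry":0,"rz":0,"claw":-1},
    {"x":0,"y":-6,"z":0,"rx":0,"ry":0,"rz":0,"claw":-1},
    {"x":0,"y":-3,"z":0,"rx":0,"ry":0,"rz":0,"claw":-1}
  ]
}}

```text
time_s: 20.58
tool_pos: [591.4, -289.8, 74.9]
eef_rot: [[-1.0, 0.003, -0.0], [0.003, 1.0, -0.0], [0.0, -0.0, -1.0]]
wrist_force: [-0.4, 0.2, -0.1]
opening: 11.7
grasp_force: 30.9
```

Request:
{"name": "send_rows", "arguments": {
  "rows": [
    {"x":0,"y":0,"z":-3,"rx":0,"ry":0,"rz":0,"claw":-1},
    {"x":0,"y":0,"z":0,"rx":0,"ry":0,"rz":0,"claw":-1},
    {"x":0,"y":0,"z":0,"rx":0,"ry":0,"rz":0,"claw":-1}
  ]
}}

```text
time_s: 20.95
tool_pos: [592.0, -286.3, 45.2]
eef_rot: [[-1.0, -0.001, -0.0], [-0.001, 1.0, 0.0], [0.0, 0.0, -1.0]]
wrist_force: [0.1, 0.6, 0.3]
opening: 11.9
grasp_force: 30.9
```

```bash
python3 - <<'E'
from h import *
s=r.state(); print(s['tool_pos'],s['opening'],s['grasp_force'])
f=grab('wrist');g=grab('side')
cv2.imwrite('pics/w8.png',np.hstack([cv2.resize(f['img'],(400,250)),cv2.resize(g['img'][200:350,280:520],(400,250))]))
E
```

```text
[ 592.01612193 -286.28164329   45.21372153] 11.890023499155522 30.933346152305603
```

View pics/w8.png

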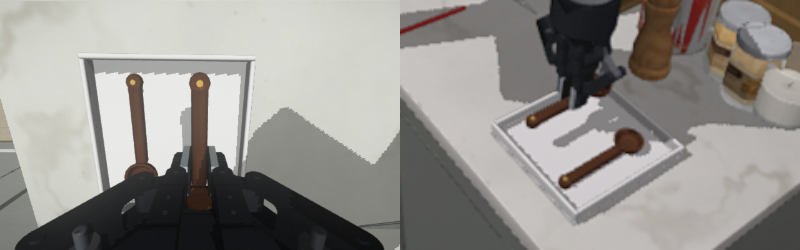

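Spoon 1 lies along the tray, and spoon 2 hangs straight beside it. Lower, release and retreat.

Request:
{"name": "send_rows", "arguments": {
  "rows": [
    {"x":0,"y":0,"z":-2,"rx":0,"ry":0,"rz":0,"claw":-1},
    {"x":0,"y":0,"z":-1.6,"rx":0,"ry":0,"rz":0,"claw":-1},
    {"x":0,"y":0,"z":-0.7,"rx":0,"ry":0,"rz":0,"claw":-1},
    {"x":0,"y":0,"z":0,"rx":0,"ry":0,"rz":0,"claw":-1},
    {"x":0,"y":0,"z":0,"rx":0,"ry":0,"rz":0,"claw":-0.2},
    {"x":0,"y":0,"z":0,"rx":0,"ry":0,"rz":0,"claw":-0.2},
    {"x":0,"y":0,"z":0,"rx":0,"ry":0,"rz":0,"claw":-0.2},
    {"x":0,"y":0,"z":2,"rx":0,"ry":0,"rz":0,"claw":-0.2},
    {"x":0,"y":0,"z":5,"rx":0,"ry":0,"rz":0,"claw":-0.2},
    {"x":0,"y":0,"z":6,"rx":0,"ry":0,"rz":0,"claw":-0.2}
  ]
}}

```text
time_s: 22.3
tool_pos: [591.4, -286.4, 133.5]
eef_rot: [[-1.0, 0.0, -0.001], [0.0, 1.0, 0.001], [0.001, 0.001, -1.0]]
wrist_force: [0.8, -1.2, 0.4]
opening: 34.4
grasp_force: 0.0
```

Request:
{"name": "send_rows", "arguments": {
  "rows": [
    {"x":0,"y":5,"z":4,"rx":0,"ry":0,"rz":0,"claw":-0.2},
    {"x":0,"y":6,"z":0,"rx":0,"ry":0,"rz":0,"claw":-0.2},
    {"x":0,"y":6,"z":0,"rx":0,"ry":0,"rz":0,"claw":-0.2},
    {"x":0,"y":6,"z":0,"rx":0,"ry":0,"rz":0,"claw":-0.2},
    {"x":0,"y":0,"z":0,"rx":0,"ry":0,"rz":0,"claw":-0.2},
    {"x":0,"y":0,"z":0,"rx":0,"ry":0,"rz":0,"claw":-0.2}
  ]
}}

```text
time_s: 23.05
tool_pos: [592.4, -58.1, 172.3]
eef_rot: [[-1.0, -0.001, 0.002], [-0.001, 1.0, -0.001], [-0.002, -0.001, -1.0]]
wrist_force: [-0.5, -0.6, -0.8]
opening: 34.4
grasp_force: 0.0
```

```bash
python3 - <<'E'
from h import *
s=r.state(); print(s['time_s'],s['tool_pos'])
g=grab('side')
for k,z in (('blue',15),('brown',13),('red',4)):
  for b in blobs(g,k,z,40):
    if 90<b[1][1]<220: print(k,*b)
cv2.imwrite('pics/fin.png',g['img'][100:360,150:550])
E
```

```text
23.05 [592.35936513 -58.14850662 172.32507796]
blue [588.3 284.8] [ 30.3 117.9] -0.9 (238, 153, 36, 14)
blue [589.8 340.9] [ 31.1 121.8] -0.3 (231, 145, 35, 14)
blue [577.5 572.8] [137.4 202.4] 8.7 (182, 112, 69, 29)
brown [ 590.1 -352.8] [ 35.1 133.3] 7.2 (375, 277, 51, 36)
brown [ 588.4 -289.5] [ 35.9 133.1] 6.9 (354, 260, 50, 32)
brown [562.9  -7. ] [ 11.3 120.4] -1.7 (278, 203, 42, 18)
brown [ 907.6 -226.9] [ 38.5 199.4] 24.9 (443, 191, 28, 41)
brown [1100.   342.7] [24.7 99.9] 42.3 (368, 109, 8, 12)
red [-68.9 -42. ] [ 45.8 124. ] -54.8 (0, 326, 44, 36)
red [567.6   2.4] [  7.8 119.5] -2.1 (279, 204, 40, 17)
red [ 941.  -208.9] [ 25.4 100.6] 30.5 (456, 193, 12, 23)
```

View pics/fin.png

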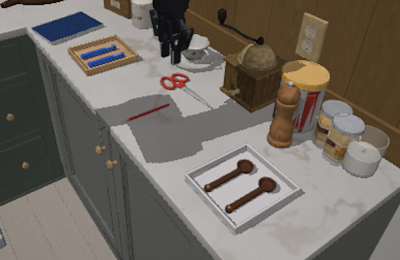

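All four lie flat, side by side and lengthwise in their trays; the pencil and scissors look unmoved.

```bash
python3 -c "
from bench import r
print(r.close_job())"
```

```text
the job is handed in; nothing more can be done
None
```

I handed the job in at about 23 s: the last picture shows both spoons in the white tray and both clips in the wooden tray, flat, lengthwise and side by side, with the pencil and scissors unmoved, but the hand-in returned no verdict.

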